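# Ease the suction and crack the cover of a paper suction table

## Task

The damp print is ready to look at: ease the suction by turning the bleed valve's black T-handle anticlockwise until the gauge's black pointer stands on the red set-hand, and let go of the valve. Then pull up the clear cover, which has a bar handle at its front, until it breaks free of its sticky gasket, without letting it fly up, and finish while holding it slightly open, with about 3 cm of gap at the front edge. Leave the dish, brush and wash bottle alone.

Things in the scene. Friction and masses are not known exactly. Their poses are not given: they have to be found in the camera images.
- suction_table: paper suction table, fixed to the bench: a white cabinet 300 mm deep (its x) by 480 mm wide (its y), 75 mm high; origin at the centre of its underside, x away from the robot, z up. The clear cover lies over its right part (centred at y = -70 mm); its left part (centred at y = +170 mm) is a grey control panel 140 mm wide with the gauge and the bleed valve
- bleed_valve (a joint): angle of the bleed valve, 0 (fully open) to 4.0 rad; grows as its T-handle turns clockwise seen from above, so turning it anticlockwise lowers this value and the suction. It stays where it is left, takes about 0.06 N m to turn, and starts 2.7 to 3.5 rad closed
- valve_grip (a point): grip point of the valve's black T-handle, on its upright turning axis, at x = -75 mm, y = +170 mm of the table, 31 mm above the panel. The handle is a bar 48 mm long (along this point's x axis, which turns with it), 14 mm thick (y) and 26 mm high, from 19 mm below to 7 mm above this point, a white dash on one end; beneath it is a brass body 32 mm wide and 8 mm high
- gauge_pointer (a joint): angle of the vacuum gauge's black pointer, clockwise from the dial's zero; more is more suction. Gauge: white 80 mm dial facing up, centred at x = +55 mm, y = +170 mm of the table, 24 mm high. The pointer follows the valve: 0.9 rad for each rad of valve. While it reads more than 1.9 rad the suction holds the cover shut, too hard to open
- set_hand (a joint): angle of the gauge's red set-hand (a red dash 13 mm long at the dial's rim), clockwise from the dial's zero, 1.0 to 1.5 rad; it stays where it is. The pointer stands on it when both angles are equal
- pointer_tip (a point): point on the black pointer, 30 mm from the dial's centre
- set_hand_tip (a point): point of the red set-hand, 30 mm from the dial's centre
- cover (a joint): opening angle of the clear cover, rad: 0 is shut, it grows as the front edge rises; 0.11 is a gap of 31 mm at the front edge. It falls shut when let go. The gasket sticks: opening takes about 13 to 20 N upward at the handle over the first few mm; it then lets go suddenly, and past 8 mm of lift only the weight remains (about 4 N at the handle)
- cover_grip (a point): middle of the steel bar of the cover's handle: a round bar 12 mm in diameter and 110 mm long along this point's y axis, on a post at each end, its centre line 40 mm above the top of the cover's front rail; 268 mm in front of and 62 mm above the hinge line when shut
- cover_hinge (a point): middle of the cover's hinge line, which runs along this point's y axis at the far edge of the cover; turning about +y opens it. The cover is about 0.65 kg, clear plastic in an aluminium frame 285 mm deep, 340 mm wide, 22 mm thick
- cover_edge (a point): middle of the lower front edge of the cover, 285 mm in front of the hinge line; 78 mm above the bench when shut
- dish: white porcelain dish, 120 mm across, 25 mm high; bystander; origin at the centre of its underside
- brush: brush lying on the bench, wooden handle; bystander; its x axis runs along it
- wash_bottle: pale plastic wash bottle with a bent nozzle, 60 mm across, 140 mm high; bystander; origin at the centre of its underside

How it is judged:
On the way, in this order (a step that is already met when the one before it is completed fails the run):
1. the gauge pointer stands on the red set-hand (tips within 4 mm), the valve is let go, the cover still shut (distance between pointer_tip and set_hand_tip below 0.004 m and contact force between the fingers and bleed_valve below 0.2 N and value of joint cover below 0.015 rad), for 0.3 s.
2. the cover has broken free of the gasket in the robot's grip (opened past 0.04 rad) (value of joint cover above 0.04 rad and contact force between the fingers and cover above 0.5 N), for 0.1 s.
At the end, for the whole second after the job is handed in: the fingers hold the cover still, open by 0.07 to 0.16 rad (a gap of 20 to 45 mm at the front edge), with nothing propping it, and the gauge pointer still stands on the red set-hand (tips within 4 mm) (value of joint cover between 0.07 and 0.16 rad and velocity of joint cover between -0.05 and 0.05 rad/s and contact force between the fingers and cover above 0.5 N and contact force between each of dish, brush, wash_bottle and cover below 0.1 N and distance between pointer_tip and set_hand_tip below 0.004 m); the arm keeps its last pose, push and grip.
It fails at once if the cover flies up (opened past 0.25 rad, about 7 cm at the front edge) (value of joint cover above 0.25 rad).
It fails at once if the cover is opened before the pointer stands on the set-hand (value of joint cover above 0.04 rad and distance between pointer_tip and set_hand_tip above 0.006 m).
It fails at once if the dish, brush or wash bottle is moved more than 3 cm (distance of any of dish, brush, wash_bottle from where it was at the start of the episode above 0.03 m).
It also fails if it takes over 64 s, if anything falls off the work surface, if the arm or the gripper's body presses on something with over 40 N, if the wrist force passes 120 N, or if a joint passes its speed limit or range.

## Robot

A 6-joint arm with a two-finger parallel gripper is mounted at the origin on the work surface. World frame = base frame: x ahead of the robot, y to its left, z up, the work surface at z = 0. Lengths are in m, angles in rad, forces in N, time in s.
With the tool pointing down it reaches from about 0.3 to 0.875 m from the base axis. Payload 6.4 kg.
Tool frame: the origin (TCP) lies on the centre line of the jaws, within the pads' length; the fingertips stand 25 mm ahead of it and the grasp point (between the pads) lies 6 mm ahead of it (ctrl.tip_reach is the distance from the TCP to the fingertips, in m); z points along the fingers, y is the line along which they close (so a half turn about z gives the same grasp; the last joint's range is limited). The gripper opens to 85 mm and grips with 20 to 120 N. Pads are 22 mm wide; open, the fingers measure 114 mm over their backs; the gripper's body (76 mm by 85 mm) begins 54 mm behind the grasp point. The pads swing forward as they close: fully open they stand 13 mm farther back than shut.
Start: joints at [-1.45, 0.181, 1.607, -0, 1.354, -0.206], TCP at [0.185, -0.545, 0.256] pointing down, gripper open.
Joint ranges: [-2.99, 2.99], [-0.89, 2.07], [0.3, 2.58], [-1.14, 4.28], [0, 2.63], [-3.12, 3.12]. Speed limits (rad/s): [2.57, 2.57, 3.01, 3.14, 3.14, 3.14].

## Interface

Orientations are given as a unit quaternion [w, x, y, z].
In Python, from bench import ctrl gives the robot as it stands.
- The arm moves only by the tool servo_tool, never from a script. Its argument "motion" is a list that holds one entry, the list of rows, each a list of 5 numbers: the shift along the tool's x, y, z in cm, then the turn about the tool's z in degrees, then the closure, from -1 (fully open) to 1 (shut). In form: [[[dx, dy, dz, twist, claw], ...]]. A call has 1 to 5 rows; each row is the pose to reach, as a shift and turn from the pose commanded when the call began, along the tool's axes at that moment; what a row does not reach only later rows make up. A row lasts 1/10 s, in which the tool goes at most 50 mm and 8.59 degrees, less where a joint would pass 70% of its speed; a pose out of reach is approached as far as the arm can. A call with a gripper value outside its range is refused whole. The fingers move at their own pace and stop on an object; the grip force is fixed at half the most. Time passes only in rows, so rows that repeat a pose let the fingers close. It gives the time, the measured TCP pose, the force, the opening and the grip force at its end, in the units of the state.
- ctrl.get_obs(): the state, without advancing time (a new reading comes with each control period).
- ctrl.camera(name): name is "side" or "top" or "wrist"; returns a dict with "pixels" (400x640x3 uint8, red, green, blue), "depth" (400x640 float32, m along the optical axis (not along the pixel's ray), 0 where there is no reading), "fx", "fy", "cx", "cy" (pixels), "k1" (the pictures are not rectified: a ray, as slopes to the right and down, at radius r is drawn at 1 + k1 r^2 times it, then the intrinsics apply), "R" (3x3) and "t" (3): a world point X has camera coordinates R X + t; the wrist camera has in their place "hand_eye" (4x4, takes a point from camera to tool coordinates, whose origin is the TCP and whose axes are the flange's). Camera axes: x right, y down, z forward; pixel columns grow to the right and rows downward; lengths in m; the calibration is good to about 2 mm. A picture is of the moment at which its call begins: read the wrist's pose just before it.
- ctrl.hand_in(): hands the job in; it is judged then, once.
The state is a dict: "time_s": time; "q": joint angles; "dq": joint speeds; "joint_efforts": joint torques, N m; "eef_pos": TCP position; "eef_rot": TCP orientation; "wrist_force": force on the tool from outside, world axes, zero at the start; "torque": the same for the moment, N m; "opening": opening from 0.0 (shut) to 1.0 (fully open); "grasp_force": force on a finger pad.
Only numpy, scipy, OpenCV 4.12 (cv2) and the standard library are available. Lean on these libraries where they do the work, as an engineer would, in place of code of your own. Each camera call takes 0.05 s, during which the arm holds its last target. There are 200 camera calls.

## Working session

There is one attempt and no reset: what is moved stays moved. The work goes in short steps, Python scripts to look and compute and a tool call to move; the robot and the scene stay as the last step left them, time stands still between calls to the robot, and variables do not carry over. Pictures are saved under pics/ and viewed, at most 10 in all, crops included, and the job is handed in when it is done.

Besides the shell and the picture viewer there is one more tool, called after ">>>" as name(argument=value, ...), one argument or row to a line, values as JSON. servo_tool: Moves the arm, as the interface text tells. Its arguments: {"type":"object","properties":{"motion":{"type":"array"}},"required":["motion"]}

```bash
mkdir -p pics; cat > h.py <<'E'
import numpy as np, cv2
from bench import ctrl
from scipy.spatial.transform import Rotation as Ro
def shot(n,save=None):
    o=ctrl.get_obs(); c=ctrl.camera(n)
    if n=='wrist':
        q=np.array(o['eef_rot']);T=np.eye(4);T[:3,:3]=Ro.from_quat(q,scalar_first=True).as_matrix();T[:3,3]=o['eef_pos']
        T=T@np.array(c['hand_eye']); c['R']=T[:3,:3].T; c['t']=-T[:3,:3].T@T[:3,3]
    c['R']=np.array(c['R']);c['t']=np.array(c['t'])
    if save: cv2.imwrite('pics/'+save,cv2.cvtColor(c['pixels'],cv2.COLOR_RGB2BGR))
    return c
def ray(c,u,v):
    K=np.array([[c['fx'],0,c['cx']],[0,c['fy'],c['cy']],[0,0,1.]])
    p=cv2.undistortPoints(np.array([[[u,v]]],float),K,np.array([c['k1'],0,0,0.]))[0,0]
    return -c['R'].T@c['t'], c['R'].T@np.array([p[0],p[1],1])
def onz(c,u,v,z):
    o,d=ray(c,u,v); return o+d*(z-o[2])/d[2]
def proj(c,X):
    K=np.array([[c['fx'],0,c['cx']],[0,c['fy'],c['cy']],[0,0,1.]])
    return cv2.projectPoints(np.array([X],float),cv2.Rodrigues(c['R'])[0],c['t'].reshape(3),K,np.array([c['k1'],0,0,0.]))[0][0,0]
E
python3 - <<'E'
from h import *
for n in('top','side'):
    c=shot(n,n+'0.png'); print(n,-c['R'].T@c['t'],c['R'].round(3).tolist(),c['fx'],c['k1'])
print(ctrl.get_obs())
E
```

```text
top [ 0.44123514 -0.01579063  1.03855725] [[0.011, -1.0, -0.009], [-0.985, -0.01, -0.17], [0.17, 0.011, -0.985]] 361.49049231241736 -0.01924386921252147
side [-0.01404344  0.67730888  0.84047088] [[-0.735, -0.678, 0.009], [-0.426, 0.451, -0.784], [0.528, -0.58, -0.621]] 508.45138700152035 -0.1458670303732174
{'time_s': 0.1, 'q': array([-1.45029101e+00,  1.81483089e-01,  1.60787411e+00,  1.66655801e-05,
        1.35379938e+00, -2.06292089e-01]), 'dq': array([ 4.83352081e-05, -1.47796775e-03, -1.25510888e-03, -9.52262393e-04,
       -1.13556261e-03,  2.13027161e-03]), 'joint_efforts': array([-4.77059457e-04, -4.45882738e+01, -3.52239597e+01, -2.72424923e-04,
        4.13081449e-03,  5.39706707e-05]), 'eef_pos': array([ 0.184553  , -0.54411225,  0.2554814 ]), 'eef_rot': array([-7.80896556e-04,  9.86680098e-01,  1.62670747e-01,  4.16593121e-05]), 'wrist_force': array([-0.17902536,  0.12294661,  0.61170248]), 'torque': array([ 0.00916229,  0.01522238, -0.00859052]), 'grasp_force': 0.0, 'opening': 0.9978691829169414}
```

View pics/top0.png

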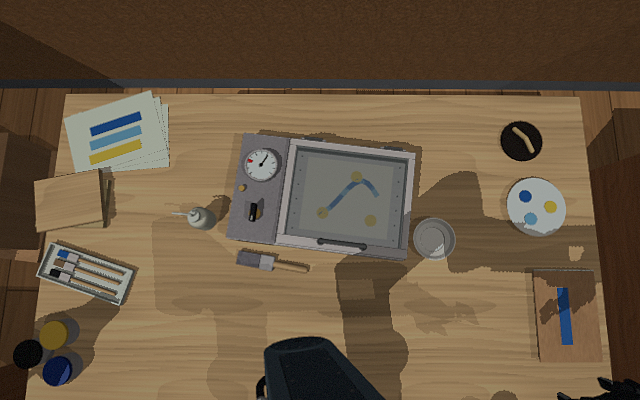

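View pics/side0.png

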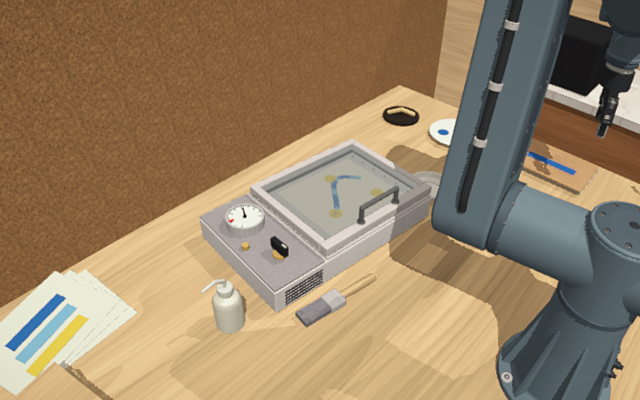

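The top view shows the dial at about (262,165), with the red hand near (249,160) and the pointer tip near (266,156). The valve handle is at (253,211), the cover bar runs from (318,241) to (365,248), the bottle is at (200,217) and the brush is at (275,262). The side view shows the same layout. Next I'll measure with masks and look at a zoom.

```bash
python3 - <<'E'
from h import *
c=shot('top'); s=shot('side')
a=cv2.resize(c['pixels'][130:270,220:400],None,fx=4,fy=4,interpolation=cv2.INTER_CUBIC)[:, :, ::-1]
cv2.imwrite('pics/z1.png',a)
b=cv2.resize(s['pixels'][190:270,215:305],None,fx=6,fy=6,interpolation=cv2.INTER_CUBIC)[:, :, ::-1]
cv2.imwrite('pics/z2.png',b)
for n,k,(u0,u1,v0,v1) in(('top',c,(240,270,195,230)),('side',s,(265,295,230,262))):
    m=(k['pixels'].max(2)<45).astype(np.uint8); z=np.zeros_like(m); z[v0:v1,u0:u1]=m[v0:v1,u0:u1]
    n_,l,st,ce=cv2.connectedComponentsWithStats(z)
    for i in range(1,n_):
        if st[i,4]>8: print(n,st[i],ce[i],onz(k,*ce[i],.106), k['depth'][int(ce[i][1]),int(ce[i][0])])
E
```

```text
top [249 203   9  19  98] [253.06122449 210.95918367] [0.56708291 0.17058347 0.106     ] 0.937433
side [271 237  17  20 155] [278.56774194 246.71612903] [0.56177968 0.17762716 0.106     ] 1.047644
```

View pics/z1.png

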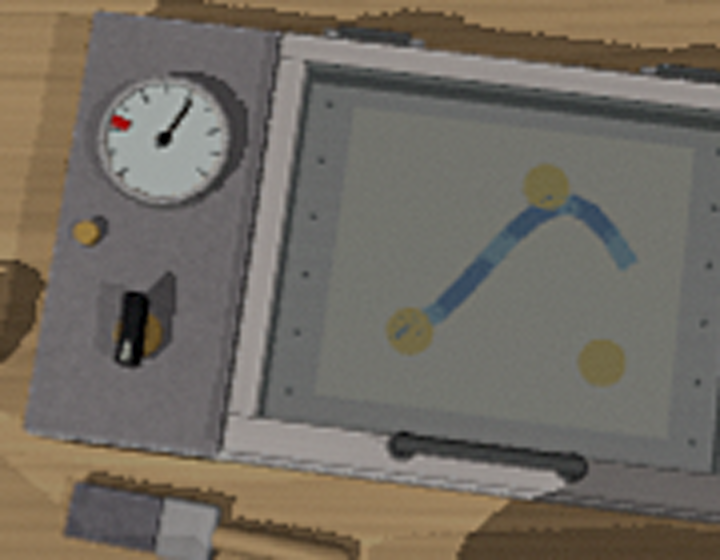

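View pics/z2.png

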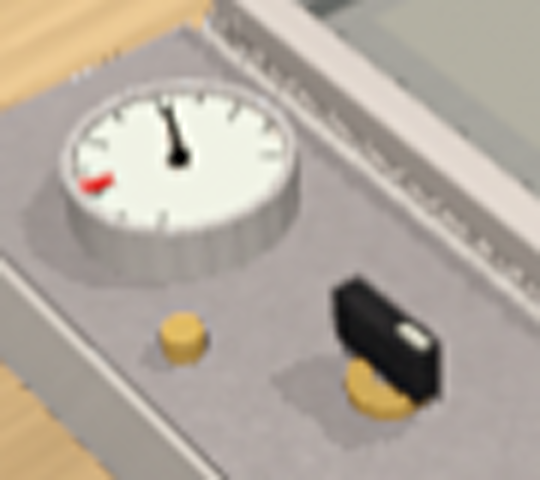

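The zooms show the pointer tip at about (267.5,154) and the red hand at (250,161), about 100° apart clockwise. The handle lies nearly along world x, with its dash towards the robot. The bar runs from (320.5,241) to (363,247).

```bash
python3 - <<'E'
from h import *
c=shot('top'); s=shot('side')
g=onz(c,261,164.75,.1); tip=onz(c,267.5,154.25,.1); red=onz(c,250,160.75,.1)
f=lambda v:np.degrees(np.arctan2(v[1],v[0]))
print('gauge',g,'ptr,red ang',f(tip-g),f(red-g), np.linalg.norm((tip-g)[:2]))
gs=onz(s,215+178/6,190+157/6,.1); ts=onz(s,215+165/6,190+107/6,.1); rs=onz(s,215+97/6,190+184/6,.1)
print('side gauge',gs,f(ts-gs),f(rs-gs))
b1=onz(c,320.5,241.25,.144);b2=onz(c,363.25,246.75,.144);print('bar',b1,b2,(b1+b2)/2,f(b1-b2)-90,np.linalg.norm(b1-b2))
# side bar mask ends
yaw=np.radians(f(b1-b2)-90); ex=np.array([np.cos(yaw),np.sin(yaw),0])
print('valve from gauge',g-.13*ex)
# triangulate handle centroid
o1,d1=ray(c,253.06,210.96);o2,d2=ray(s,278.57,246.7)
t=np.linalg.lstsq(np.c_[d1,-d2],o2-o1,rcond=None)[0];print('tri',o1+t[0]*d1,o2+t[1]*d2)
h1=onz(c,253.75,203.25,.113);h2=onz(c,252.5,221.5,.113);print('handle',h1,h2,f(h1-h2))
k1=onz(s,215+345/6,190+283/6,.113);k2=onz(s,215+430/6,190+348/6,.113);print('side handle',k1,k2,(k1+k2)/2,f(k1-k2))
for n,X in(('v',g-.13*ex),):print(proj(c,X),proj(s,X))
# table corners: panel left edge in top
for u,v in((92/4+220,12/4+130),(25/4+220,432/4+130)):print(onz(c,u,v,.075))
q=ctrl.get_obs();print(Ro.from_quat(q['eef_rot'],scalar_first=True).as_matrix().round(3))
E
```

```text
gauge [0.69316082 0.15585141 0.1       ] ptr,red ang -29.193092936926174 70.17924955093407 0.03362969008426168
side gauge [0.692799   0.15832064 0.1       ] -31.10540108119547 71.7377505820447
bar [ 0.48845899 -0.00661849  0.144     ] [ 0.47613968 -0.11165581  0.144     ] [ 0.48229933 -0.05913715  0.144     ] -6.6893794922865055 0.1057572868797366
valve from gauge [0.56404583 0.17099468 0.1       ]
tri [0.56815994 0.17218488 0.09800272] [0.5680955  0.17213737 0.09798453]
handle [0.58635578 0.16826013 0.113     ] [0.5387395  0.16945923 0.113     ] -1.4425514649518694
side handle [0.58634791 0.17136305 0.113     ] [0.54152383 0.17360116 0.113     ] [0.56393587 0.17248211 0.113     ] -2.858466739045207
[253.29765424 212.41569675] [280.2594398 246.6571962]
[0.79124227 0.21471219 0.075     ]
[0.49785236 0.24535842 0.075     ]
[[ 0.947  0.321 -0.   ]
 [ 0.321 -0.947  0.001]
 [ 0.    -0.001 -1.   ]]
```

Valve at about (0.564, 0.1715) with its handle at yaw -2°; it needs about 112° anticlockwise. I'll move the arm above it now.

>>> servo_tool(
  motion=[
    [[3.4,-3.2,0,0,-1],[6.8,-6.4,0,0,-1],[10.2,-9.6,0,0,-1],[13.6,-12.8,0,0,-1],[17,-16,0,0,-1]],
  ],
)

```text
time_s: 0.8
eef_pos: [0.2947, -0.3368, 0.2563]
eef_rot: [0.0, 0.987, 0.162, 0.0]
wrist_force: [-0.3, -0.0, 0.4]
opening: 0.998
grasp_force: 0.0
```

>>> servo_tool(
  motion=[
    [[3.4,-3.2,0,0,-1],[6.8,-6.4,0,0,-1],[10.2,-9.6,0,0,-1],[13.6,-12.8,0,0,-1],[17,-16,0,0,-1]],
  ],
)

```text
time_s: 1.3
eef_pos: [0.4045, -0.1306, 0.2567]
eef_rot: [0.0, 0.987, 0.163, 0.0]
wrist_force: [0.6, -0.8, 0.1]
opening: 0.998
grasp_force: 0.0
```

>>> servo_tool(
  motion=[
    [[3.4,-3.2,0,0,-1],[6.8,-6.4,0,0,-1],[10.2,-9.6,0,0,-1],[13.6,-12.8,0,0,-1],[17,-16,0,0,-1]],
  ],
)

```text
time_s: 1.8
eef_pos: [0.5141, 0.0758, 0.2565]
eef_rot: [0.0, 0.987, 0.163, 0.0]
wrist_force: [0.5, -0.8, 0.6]
opening: 1.001
grasp_force: 0.0
```

>>> servo_tool(
  motion=[
    [[3,-2.8,0,7,-1],[6,-5.6,0,14,-1],[7.9,-7.6,0,20.7,-1],[7.9,-7.6,0,20.7,-1]],
  ],
)

```text
time_s: 2.2
eef_pos: [0.5645, 0.174, 0.2559]
eef_rot: [-0.0, 1.0, -0.017, 0.0]
wrist_force: [-0.0, 0.2, 0.4]
opening: 1.002
grasp_force: 0.0
```

```bash
python3 - <<'E'
from h import *
c=shot('wrist','w1.png')
print(proj(c,[.564,.1715,.113]),c['R'].round(2).tolist(),(-c['R'].T@c['t']).round(3))
m=(c['pixels'].max(2)<45).astype(np.uint8)
n_,l,st,ce=cv2.connectedComponentsWithStats(m)
for i in range(1,n_):
    if st[i,4]>200: print(st[i],ce[i],onz(c,*ce[i],.113))
E
```

```text
[320.29987466 191.50386722] [[-0.03, -1.0, -0.0], [-0.96, 0.03, 0.27], [-0.27, 0.01, -0.96]] [0.634 0.173 0.373]
[309 155  19  60 762] [317.49081365 181.11286089] [0.5727058  0.17348707 0.113     ]
[ 507  249  133   40 1496] [585.75200535 272.30013369] [ 0.47892825 -0.07021365  0.113     ]
[    0   251   640   149 45026] [313.28161507 353.55003776] [0.40397305 0.1830372  0.113     ]
```

View pics/w1.png

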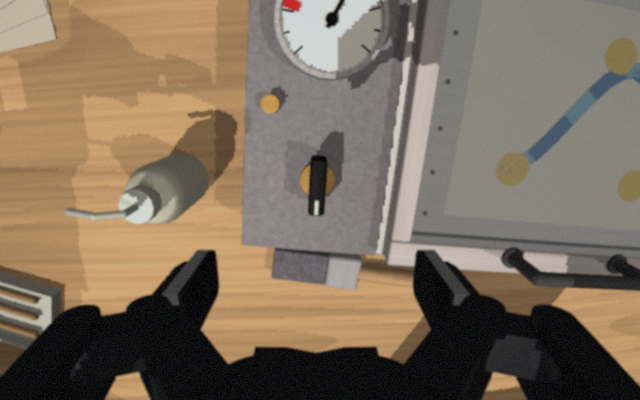

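The wrist view shows the handle at rows 155–215, column 317.5, centred under the tool to within 1–2 mm. I'll descend half closed, then grip.

>>> servo_tool(
  motion=[
    [[0,0.1,4,1,0],[0,0.1,8,1,0],[0,0.1,11,1,0],[0,0.1,13,1,0],[0,0.1,14.3,1,0]],
  ],
)

```text
time_s: 2.75
eef_pos: [0.5625, 0.1686, 0.1113]
eef_rot: [0.0, 1.0, -0.026, -0.002]
wrist_force: [0.0, -0.3, -0.3]
opening: 0.5
grasp_force: 0.0
```

>>> servo_tool(
  motion=[
    [[0,0,0,0,0],[0,0,0,0,1],[0,0,0,0,1],[0,0,0,0,1],[0,0,0,0,1]],
  ],
)

```text
time_s: 3.25
eef_pos: [0.5648, 0.1725, 0.1153]
eef_rot: [-0.002, 1.0, -0.026, 0.002]
wrist_force: [0.4, 10.4, 0.3]
opening: 0.149
grasp_force: 60.3
```

>>> servo_tool(
  motion=[
    [[0,0,0,0,1],[0,0,0,0,1],[0,0,0,0,1]],
  ],
)

```text
time_s: 3.55
eef_pos: [0.5648, 0.1726, 0.1153]
eef_rot: [-0.002, 1.0, -0.026, 0.002]
wrist_force: [0.0, 10.2, -0.3]
opening: 0.148
grasp_force: 60.3
```

>>> servo_tool(
  motion=[
    [[0,-0.15,0,0,1],[0,-0.15,0,-7,1],[0,-0.15,0,-14,1],[0,-0.15,0,-21,1],[0,-0.15,0,-28,1]],
  ],
)

```text
time_s: 4.05
eef_pos: [0.565, 0.1721, 0.1153]
eef_rot: [-0.0, 0.976, 0.219, 0.002]
wrist_force: [-1.1, 1.4, 1.7]
opening: 0.151
grasp_force: 60.6
```

>>> servo_tool(
  motion=[
    [[0,0,0,-7,1],[0,0,0,-14,1],[0,0,0,-21,1],[0,0,0,-28,1],[0,0,0,-28,1]],
  ],
)

```text
time_s: 4.55
eef_pos: [0.5654, 0.1716, 0.1153]
eef_rot: [0.001, 0.895, 0.447, 0.002]
wrist_force: [-0.8, -0.0, 4.1]
opening: 0.15
grasp_force: 60.7
```

```bash
cat >> h.py <<'E'
def zoom(name):
    s=shot('side'); a=s['pixels'][190:270,215:305]
    cv2.imwrite('pics/'+name,cv2.resize(a,None,fx=6,fy=6,interpolation=cv2.INTER_CUBIC)[:,:,::-1])
    return s
def gauge(s,n):
    # black pixels on dial (in the plane z=.1) round the centre, and red ones: angles as seen from above
    P=s['pixels'].astype(int); g=np.array([.693,.157])
    pb=[];pr=[]
    u0,v0=proj(s,[*g,.1])
    for v in range(int(v0)-40,int(v0)+41):
        for u in range(int(u0)-40,int(u0)+41):
            if not(0<=u<640 and 0<=v<400):continue
            d=onz(s,u,v,.1)[:2]-g;r=np.hypot(*d); p=P[v,u]
            if .012<r<.027 and p.max()<90: pb.append(d/r)
            if .018<r<.036 and p[0]>140 and p[1]<90: pr.append(d/r)
    A=lambda x:np.degrees(np.arctan2(*np.mean(x,0)[::-1])) if len(x) else None
    print(n,'ptr',A(pb),len(pb),'red',A(pr),len(pr))
E
python3 - <<'E'
from h import *
s=zoom('z3.png');gauge(s,'side');gauge(shot('top'),'top')
o=ctrl.get_obs();print(o['wrist_force'],o['torque'],o['q'])
E
```

```text
side ptr None 0 red 70.21639238820816 4
top ptr 100.68725487016361 33 red 68.07500209736563 8
[0.1079749  0.74123206 6.63982147] [ 0.02383635 -0.10199651  0.07040597] [ 9.40642264e-02  3.74099721e-01  1.67360168e+00 -2.36832336e-04
  1.09020106e+00  7.42608806e-01]
```

View pics/z3.png

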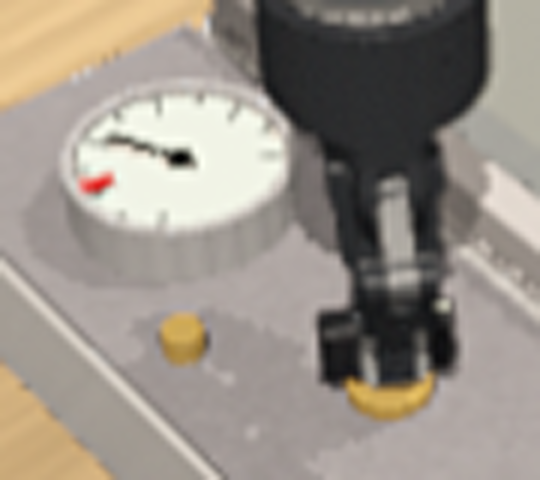

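The pointer has moved most of the way: its tip is at zoom (108,137) and the red hand is at (97,184). I'll compute the remaining angle.

```bash
cat >> h.py <<'E'
def ang(s,g,p,off=(215,190)):
    w=lambda q:onz(s,off[0]+q[0]/6,off[1]+q[1]/6,.1)
    d=w(p)-w(g); return np.degrees(np.arctan2(d[1],d[0])),np.hypot(*d[:2])
E
sed -i 's/p.max()<90: pb/p.max()<150 and s["pixels"].shape: pb/' h.py
python3 - <<'E'
from h import *
s=shot('side');gauge(s,'side')
print(ang(s,(178,157),(108,137)),ang(s,(178,157),(97,184)))
E
```

```text
side ptr 22.662841075860825 6 red 70.21639238820816 4
(np.float64(20.81903629960406), np.float64(0.03000410654672525)) (np.float64(71.7377505820447), np.float64(0.032320037580041566))
```

>>> servo_tool(
  motion=[
    [[0,0,0,-7,1],[0,0,0,-14,1],[0,0,0,-21,1],[0,0,0,-28,1],[0,0,0,-28,1]],
  ],
)

```text
time_s: 5.2
eef_pos: [0.5661, 0.1714, 0.1153]
eef_rot: [0.002, 0.761, 0.649, 0.002]
wrist_force: [2.4, -0.3, 6.3]
opening: 0.146
grasp_force: 61.0
```

>>> servo_tool(
  motion=[
    [[0,0,0,-7,1],[0,0,0,-14,1],[0,0,0,-21,1],[0,0,0,-25,1],[0,0,0,-25,1]],
  ],
)

```text
time_s: 5.7
eef_pos: [0.5666, 0.1715, 0.1153]
eef_rot: [0.002, 0.603, 0.798, 0.002]
wrist_force: [4.8, -0.4, 3.5]
opening: 0.153
grasp_force: 60.8
```

```bash
python3 - <<'E'
from h import *
s=zoom('z4.png');gauge(s,'side');gauge(shot('top'),'top')
E
```

```text
side ptr -111.27382919961876 67 red 70.21639238820816 4
top ptr 106.03689492283262 43 red 68.16796044433106 3
```

View pics/z4.png

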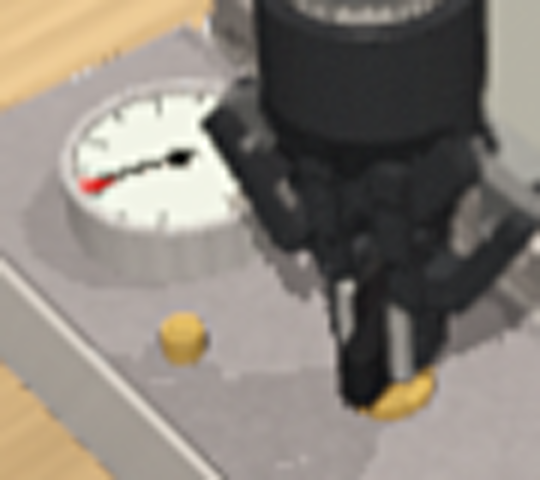

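The pointer now lies on the red hand (zoom (97,184)). Next I release, raise and move above the bar.

>>> servo_tool(
  motion=[
    [[0,0,0,0,0.3],[0,0,0,0,0.3],[0,0,0,0,0.3],[0,0,0,0,0.3],[0,0,0,0,0.3]],
  ],
)

```text
time_s: 6.3
eef_pos: [0.5637, 0.1716, 0.113]
eef_rot: [-0.0, 0.602, 0.799, -0.0]
wrist_force: [-0.4, 0.8, 0.2]
opening: 0.351
grasp_force: 0.0
```

>>> servo_tool(
  motion=[
    [[0,0,-2,0,0.3],[0,0,-5,0,0.3],[0,0,-8,0,0.3],[0,0,-11,0,0.3],[0,0,-14,0,0.3]],
  ],
)

```text
time_s: 6.8
eef_pos: [0.5637, 0.1716, 0.2544]
eef_rot: [-0.0, 0.602, 0.799, -0.0]
wrist_force: [0.6, 0.2, 0.2]
opening: 0.352
grasp_force: 0.0
```

>>> servo_tool(
  motion=[
    [[-4,-2.8,0,5,0],[-8,-5.6,0,10,0],[-12,-8.4,0,15,0],[-16,-11.2,0,20,0],[-19.9,-14.2,0,22.3,0]],
  ],
)

```text
time_s: 7.3
eef_pos: [0.4816, -0.0604, 0.2534]
eef_rot: [0.0, 0.746, 0.666, 0.0]
wrist_force: [1.5, -0.5, -1.4]
opening: 0.497
grasp_force: 0.0
```

```bash
python3 - <<'E'
from h import *
s=shot('side');gauge(s,'side');t=shot('top');gauge(t,'top')
c=shot('wrist'); o=ctrl.get_obs();print(o['eef_pos'],o['eef_rot'])
a=cv2.resize(s['pixels'][195:245,215:275],None,fx=6,fy=6,interpolation=cv2.INTER_CUBIC)
b=np.zeros((400+0,360,3),np.uint8);b[:300]=a
cv2.imwrite('pics/w2.png',np.hstack([c['pixels'][:, 100:540],b])[:,:,::-1])
print(proj(c,[.488,-.0066,.14]),proj(c,[.476,-.1117,.14]))
E
```

```text
side ptr 64.83285757032164 8 red 70.21639238820816 4
top ptr 65.26273753804604 11 red 69.11913117156598 4
[ 0.48164766 -0.06143413  0.2534234 ] [ 1.33782813e-04  7.46671606e-01  6.65192824e-01 -3.00854293e-05]
[316.29925217 121.62111647] [316.88557647 262.82727336]
```

View pics/w2.png

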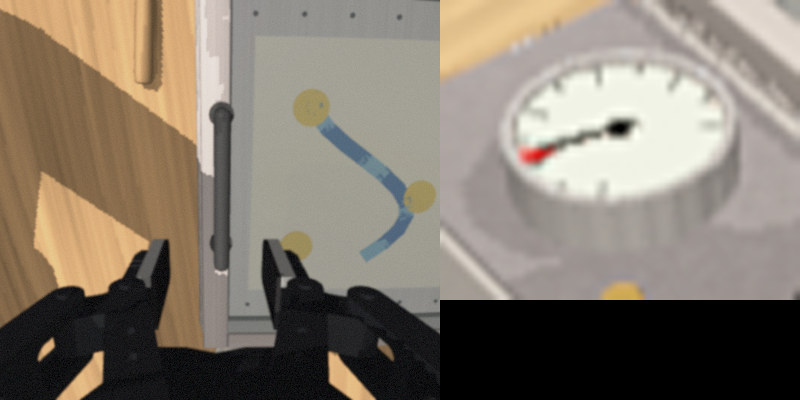

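The pointer looks within about 3–4° of the red hand. I'll check it more closely with the wrist camera before opening the cover.

>>> servo_tool(
  motion=[
    [[4,3,0,0,0],[8,6,0,0,0],[12,9,0,0,0],[16,12,0,0,0],[20,15,0,0,0]],
  ],
)

```text
time_s: 7.95
eef_pos: [0.6543, 0.1271, 0.2529]
eef_rot: [-0.0, 0.744, 0.668, 0.0]
wrist_force: [0.9, -0.7, 1.5]
opening: 0.502
grasp_force: 0.0
```

```bash
python3 - <<'E'
from h import *
c=shot('wrist'); o=ctrl.get_obs();print(o['eef_pos'])
u,v=proj(c,[.693,.157,.1]);print(u,v)
u0,v0=int(u)-60,int(v)-60
a=c['pixels'][v0:v0+120,u0:u0+120]
cv2.imwrite('pics/w3.png',cv2.resize(a,None,fx=5,fy=5,interpolation=cv2.INTER_CUBIC)[:,:,::-1])
g=cv2.cvtColor(a,cv2.COLOR_RGB2GRAY)
C=cv2.HoughCircles(cv2.resize(g,None,fx=3,fy=3),cv2.HOUGH_GRADIENT,1,200,param1=120,param2=30,minRadius=70,maxRadius=180)
print('circ',None if C is None else C[0]/3+[u0,v0,0])
A=a.astype(int)
for n,m in(('red',(A[...,0]-A[...,1]>60)),('blk',A.max(2)<75)):
    k,l,st,ce=cv2.connectedComponentsWithStats(m.astype(np.uint8))
    for i in range(1,k):
        if st[i,4]>25:
            ys,xs=np.nonzero(l==i);P=np.array([onz(c,x+u0,y+v0,.099)[:2] for x,y in zip(xs,ys)])
            w,V=np.linalg.eigh(np.cov(P.T));d=V[:,1]
            print(n,st[i],P.mean(0),np.degrees(np.arctan2(d[1],d[0])),np.sqrt(w))
E
```

```text
[0.65756322 0.13245297 0.25113603]
358.9254638866371 148.75517201154634
circ [[361.83333206 142.83333206  46.96666336]]
red [ 70  10  12  16 131] [0.7069938  0.19002267] 59.26059657454442 [0.00205432 0.00335393]
blk [ 59  22  18  44 176] [0.6984076  0.16598001] 67.46715038507092 [0.0015593  0.01015896]
```

View pics/w3.png

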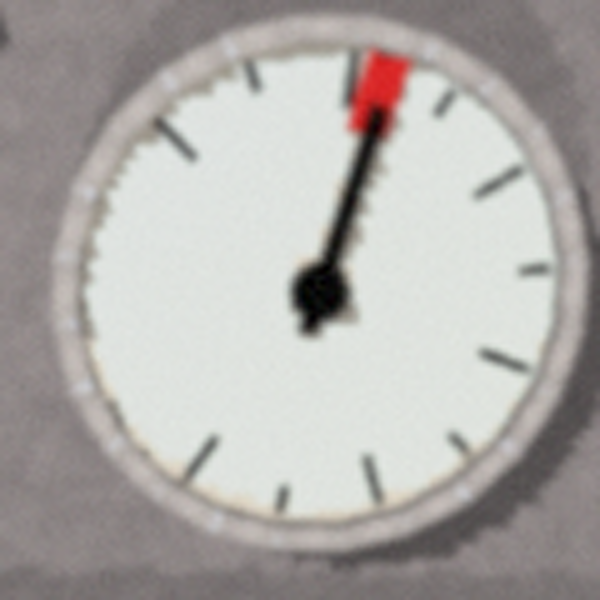

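In the close-up the hub is at (320,292), the pointer tip at (375,112) and the red hand centred at (380,92). The two angles agree to within 1°. Now back to the bar.

>>> servo_tool(
  motion=[
    [[-4,-3,0,0,0],[-8,-6,0,0,0],[-12,-9,0,0,0],[-16,-12,0,0,0],[-20,-15,0,0,0]],
  ],
)

```text
time_s: 8.5
eef_pos: [0.4813, -0.0584, 0.2531]
eef_rot: [-0.0, 0.744, 0.668, 0.0]
wrist_force: [0.8, -1.2, 1.1]
opening: 0.498
grasp_force: 0.0
```

>>> servo_tool(
  motion=[
    [[0,0,0,0,0],[0,0,0,0,0],[0,0,0,0,0]],
  ],
)

```text
time_s: 8.8
eef_pos: [0.4833, -0.0578, 0.2536]
eef_rot: [0.0, 0.744, 0.668, 0.0]
wrist_force: [0.2, -0.3, -1.0]
opening: 0.499
grasp_force: 0.0
```

```bash
python3 - <<'E'
from h import *
c=shot('wrist'); o=ctrl.get_obs();p=o['eef_pos'];R=Ro.from_quat(o['eef_rot'],scalar_first=True).as_matrix()
m=np.zeros((400,640),np.uint8);m[80:275,300:345]=(c['pixels'][80:275,300:345].max(2)<95)
k,l,st,ce=cv2.connectedComponentsWithStats(m);i=1+np.argmax(st[1:,4]);print(st[i])
for r in range(110,245,15):
    xs=np.nonzero(l[r]==i)[0]
    if len(xs): print(r,xs.min(),xs.max(),onz(c,xs.mean(),r,.14).round(4))
print(p,R[:,0])
ys=[[*onz(c,np.nonzero(l[r]==i)[0].mean(),r,.14)[:2]] for r in range(125,235,3)]
ys=np.array(ys);f=np.polyfit(ys[:,1],ys[:,0],1);print('slope deg',np.degrees(np.arctan(f[0])),'x at y=-.059',np.polyval(f,-.059))
t=np.array([np.polyval(f,-.059),-.059,.146]);print('shift',R.T@(t-p)*100)
E
```

```text
[ 307  111   25  164 2761]
125 309 331 [ 0.4924 -0.003   0.14  ]
140 313 328 [ 0.4916 -0.0131  0.14  ]
155 312 328 [ 0.4902 -0.0234  0.14  ]
170 312 327 [ 0.4887 -0.034   0.14  ]
185 312 327 [ 0.4876 -0.0448  0.14  ]
200 311 327 [ 0.486  -0.0559  0.14  ]
215 311 327 [ 0.4848 -0.0673  0.14  ]
230 311 326 [ 0.4832 -0.079   0.14  ]
[ 0.483302   -0.05765626  0.2534114 ] [1.07332320e-01 9.94223121e-01 3.97564054e-04]
slope deg 6.994462491798301 x at y=-.059 0.48573280356601306
shift [-0.11177721  0.25169171 10.74120046]
```

>>> servo_tool(
  motion=[
    [[-0.1,0.25,3,0.8,0],[-0.1,0.25,6,0.8,0],[-0.1,0.25,8.5,0.8,0],[-0.1,0.25,10,0.8,0],[-0.1,0.25,10.7,0.8,0]],
  ],
)

```text
time_s: 9.35
eef_pos: [0.4845, -0.0585, 0.1443]
eef_rot: [-0.002, 0.749, 0.663, -0.001]
wrist_force: [0.0, -0.0, -0.0]
opening: 0.5
grasp_force: 0.0
```

>>> servo_tool(
  motion=[
    [[0,0,0,0,0],[0,0,0,0,1],[0,0,0,0,1],[0,0,0,0,1],[0,0,0,0,1]],
  ],
)

```text
time_s: 9.85
eef_pos: [0.4855, -0.0602, 0.1475]
eef_rot: [0.001, 0.749, 0.662, 0.001]
wrist_force: [-1.5, 2.4, 6.4]
opening: 0.118
grasp_force: 58.7
```

>>> servo_tool(
  motion=[
    [[0,0,0,0,1],[0,0,0,0,1],[0,0,0,0,1]],
  ],
)

```text
time_s: 10.15
eef_pos: [0.4855, -0.0602, 0.1475]
eef_rot: [0.001, 0.749, 0.662, 0.001]
wrist_force: [-1.5, 3.7, 6.0]
opening: 0.117
grasp_force: 58.7
```

>>> servo_tool(
  motion=[
    [[0,0.05,-0.2,0,1],[0,0.1,-0.4,0,1],[0,0.15,-0.6,0,1],[0,0.2,-0.8,0,1],[0,0.25,-1.0,0,1]],
  ],
)

```text
time_s: 10.65
eef_pos: [0.4871, -0.0604, 0.1544]
eef_rot: [-0.0, 0.75, 0.662, 0.0]
wrist_force: [8.0, -0.5, -12.5]
opening: 0.118
grasp_force: 60.1
```

>>> servo_tool(
  motion=[
    [[0,0.05,-0.2,0,1],[0,0.1,-0.4,0,1],[0,0.15,-0.6,0,1],[0,0.2,-0.8,0,1],[0,0.25,-1.0,0,1]],
  ],
)

```text
time_s: 11.15
eef_pos: [0.49, -0.0608, 0.1652]
eef_rot: [0.0, 0.75, 0.662, 0.0]
wrist_force: [8.4, -0.9, -11.7]
opening: 0.115
grasp_force: 60.1
```

>>> servo_tool(
  motion=[
    [[0,0.1,-0.2,0,1],[0,0.2,-0.5,0,1],[0,0.3,-0.8,0,1],[0,0.4,-1.2,0,1],[0,0.4,-1.2,0,1]],
  ],
)

```text
time_s: 11.65
eef_pos: [0.4942, -0.0612, 0.1782]
eef_rot: [0.0, 0.749, 0.662, 0.0]
wrist_force: [4.4, 1.0, -5.7]
opening: 0.111
grasp_force: 60.0
```

>>> servo_tool(
  motion=[
    [[0,0,0,0,1],[0,0,0,0,1],[0,0,0,0,1],[0,0,0,0,1]],
  ],
)

```text
time_s: 12.05
eef_pos: [0.4941, -0.0612, 0.1782]
eef_rot: [0.0, 0.749, 0.662, 0.0]
wrist_force: [6.4, 0.4, -5.5]
opening: 0.113
grasp_force: 59.9
```

```bash
python3 - <<'E'
from h import *
s=shot('side'); t=shot('top');o=ctrl.get_obs();print(o['eef_pos'],o['wrist_force'],o['grasp_force'],o['opening'])
a=cv2.resize(s['pixels'][130:330,190:450],None,fx=3,fy=3,interpolation=cv2.INTER_CUBIC)
cv2.imwrite('pics/e.png',a[:,:,::-1]);gauge(s,'side');gauge(t,'top')
E
```

```text
[ 0.49413911 -0.06122549  0.17817704] [ 6.25472539  1.09649961 -6.35400295] 59.90701496601105 0.11789650403668839
side ptr 64.83285757032164 8 red 70.21639238820816 4
top ptr 66.1902414392698 10 red 69.11913117156598 4
```

View pics/e.png

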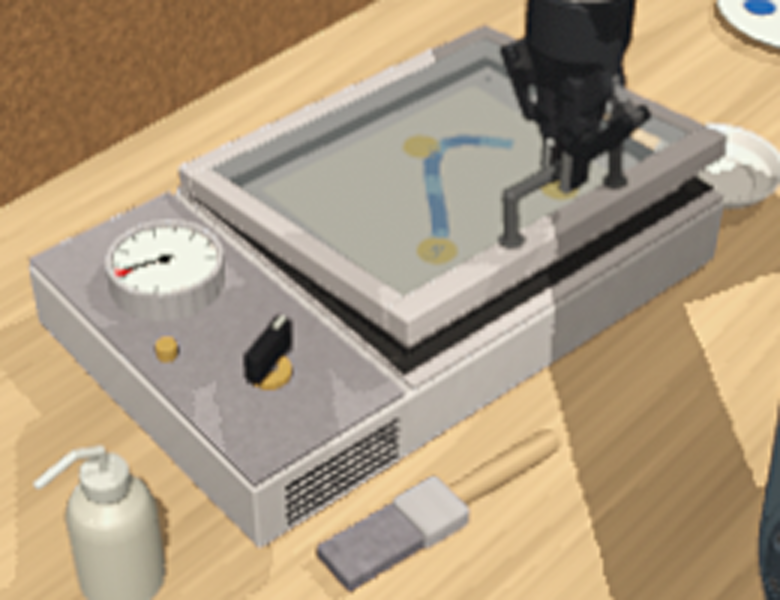

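The picture shows the cover open by about 3 cm (roughly 0.115 rad), with the bar in the fingers. The pointer is on the red hand, and the brush, bottle and dish are untouched.

```bash
python3 -c "
from bench import ctrl
print(ctrl.hand_in())"
```

```text
the job is handed in; nothing more can be done
None
```

The job is handed in: the gauge pointer stands on the red set-hand with the valve let go, and the gripper is holding the cover open by about 3 cm at the front edge; the hand-in call gave no verdict.

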